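# Seat the striker in the gear housing

## Robot

A 6-joint arm with a two-finger parallel gripper is mounted at the origin on the work surface. World frame = base frame: x ahead of the robot, y to its left, z up, the work surface at z = 0. Lengths are in m, angles in degrees, forces in N, time in s.
With the tool pointing down it reaches from about 0.35 to 0.875 m from the base axis. Payload 4.2 kg.
Tool frame: the origin (TCP) lies at the very end of the fingers, on their centre line; the grasp point (between the pads) lies 19 mm behind it; z points along the fingers, y is the line along which they close (so a half turn about z gives the same grasp; the last joint's range is limited). The gripper opens to 87 mm and grips with 3 to 60 N. Pads are 19 mm wide; open, the fingers measure 117 mm over their backs; the gripper's body (75 mm by 190 mm) begins 51 mm behind the grasp point.
Start: joints at [-49.297, 22.042, 0.453, 0, -68.411, -14.817], TCP at [0.273, -0.562, 0.223] pointing down, gripper open.
Joint ranges: [-179.83, 179.83], [-69.29, 118.12], [-61.27, 80.66], [-181.25, 117.63], [-171.15, -9.14], [-177.46, 177.46]. Speed limits (degrees/s): [159.86, 159.86, 180, 180, 180, 180].

## Interface

Orientations are given as a 3x3 rotation matrix whose columns are the frame's x, y, z axes.
In Python, from station import * gives the robot as it stands.
- The arm moves only by the shell command python3 -m pendant 'ROWS'. ROWS is JSON, a list of rows, each an object of numbers: "x", "y", "z": the shift along the world's x, y, z normalised to -1 to 1, where 1 is 250 mm; "rx", "ry", "rz": the turn, a rotation vector about the world's x, y, z normalised to -1 to 1, where 1 is 180 degrees; "claw": the opening, from 0 (shut) to 1 (fully open). A call has exactly 8 rows; each row is the pose to reach, as a shift and turn from the pose commanded when the call began, turning the shorter way round; what a row does not reach only later rows make up. A row lasts 1/8 s, in which the tool goes at most 62.5 mm and 10.7 degrees, less where a joint would pass 70% of its speed; a pose out of reach is approached as far as the arm can. A call with a number of a shift or a turn outside -1 to 1 is refused whole. A call with a gripper value outside its range is refused whole. The fingers move at their own pace and stop on an object; the grip force is fixed at half the most. Time passes only in rows, so rows that repeat a pose let the fingers close, or fill a call up. It gives the time, the measured TCP pose, the force, the opening and the grip force at its end, in the units of the state.
- sense(): the state, without advancing time (a new reading comes with each control period).
- capture(name): name is "scene" or "top" or "wrist"; returns a dict with "color" (384x512x3 uint8, red, green, blue), "mtx" (3x3 intrinsics, pixels), "world_to_cam" (4x4, takes a point from world to camera coordinates). Camera axes: x right, y up, looking along -z (the intrinsics and any distortion apply to the point x, -y, -z); pixel columns grow to the right and rows downward; lengths in m; the calibration is good to about 2 mm. A picture is of the moment at which its call begins. There is no depth.
- finish_job(): hands the job in; it is judged then, once.
Trained networks look in a picture, given as the dict that the camera call returned (one of the last four; its "shot" number tells which), for a name from the list of things; names that differ only in an ending like _2 or _b are one class to them, and where a whole thing is asked for, a point or a joint stands for the part that bears it (a point fixed in the world has none). Each returns a list of dicts, best first, with "conf" (0 to 1); they miss things now and then, are a little off and sometimes report something else, mostly with a low value. They report only what shows in the picture. A call takes as long as a camera call. They do not tell look-alikes from the thing itself.
- search_frame(picture, label): "centre" ([column, row] in pixels, amid what is visible of it).
- regions_of(picture, label): "region" (384x512 bool, what is visible of it) and "centre" ([column, row] in pixels, amid what is visible of it).
The state is a dict: "time_s": time; "joints": joint angles; "joint_velocities": joint speeds; "effort": joint torques, N m; "tcp_pos": TCP position; "ee_rot": TCP orientation; "wrist_force": force on the tool from outside, world axes, zero at the start; "moment": the same for the moment, N m; "gripper_width": opening from 0.0 (shut) to 1.0 (fully open); "gripper_force": force on a finger pad.
Only numpy, scipy, OpenCV 4.12 (cv2) and the standard library are available. Lean on these libraries where they do the work, as an engineer would, in place of code of your own. Each camera call takes 0.05 s, during which the arm holds its last target. There are 200 camera calls.

## Task

Fit the striker, the tallest of the plain steel turned parts standing on the bench, upright into the wide bore of the aluminium gear housing. Lower it in rather than letting it drop, then press it straight down until the stiff seat inside the bore is fully home, and leave it standing there released.

Things in the scene. Friction and masses are not known exactly. Their poses are not given: they have to be found in the camera images.
- striker: The striker: a loose plain steel cylinder, 30 mm in diameter and 100 mm long, about 0.26 kg, standing upright on the bench, with two fine grooves near its foot. Origin: the centre of its underside (foot); z runs up along its axis. It is the tallest of four steel parts that stand there; the others (a wide short piston, a thin pin with a broad foot, an open tube) are at most 70 mm tall and are not to be used.
- housing: The gear housing, fixed to the bench: a bright aluminium block 110 mm (its x) by 90 mm (its y), its flat top face 80 mm above the bench, on a flange 160 by 110 by 12 mm. Origin: centre of its underside. Its top has two blind, unchamfered round holes: the wide bore 20 mm to +x of its centre and a narrow 18 mm hole (not used) 35 mm to -x of its centre.
- bore (a point): Centre of the mouth of the wide bore, in the plane of the housing's top face; z up. The bore is 42 mm in diameter, so the striker has about 6 mm of play all round, and nothing beside it stands above the top face. A flat steel seat disc closes the bore 25 to 31 mm below the mouth at the start and 50 mm below the mouth when it is fully home; a striker fully home therefore stands 50 mm out of the housing.
- seat (a joint): How far the seat disc in the bore has been pushed down, in m: its upper face lies 0.025 + this value below the mouth. 0 to 0.006 at the start, 0.025 at the stop (fully home). It slides stiffly, does not spring back and stays where it is left: moving it takes about 8 N, some 5 N beyond the striker's own weight (a little more when quick), so the striker will not sink by itself and must be pushed, held in the fingers or from above.
There are look-alikes about, which are no part of the job. What is shaped like the housing but orange is not meant. What is shaped like the striker but yellow is not meant.

How it is judged:
By the outcome, as a careful person would: the job done as asked, in the order asked, and still so for the second after the job is handed in, with the robot touching nothing.
It also fails if it takes over 40 s, if anything falls off the work surface, if the arm or the gripper's body presses on something with over 40 N, if the wrist force passes 120 N, or if a joint passes its speed limit or range.

## Working session

There is one attempt and no reset: what is moved stays moved. The work goes in short steps, Python scripts to look and compute and a shell command to move; the robot and the scene stay as the last step left them, time stands still between calls to the robot, and variables do not carry over. Pictures are saved under pics/ and viewed, at most 10 in all, crops included, and the job is handed in when it is done.

```bash
mkdir -p pics
cat > h.py <<'E'
from station import *
import numpy as np, cv2
def save(p,n): cv2.imwrite('pics/'+n+'.png',cv2.cvtColor(p['color'],cv2.COLOR_RGB2BGR))
def ray(p,uv):
    K=np.array(p['mtx']);T=np.array(p['world_to_cam']);R,t=T[:3,:3],T[:3,3]
    a=np.linalg.solve(K,[uv[0],uv[1],1.]);d=R.T@np.array([a[0],-a[1],-a[2]])
    return -R.T@t,d
def onz(p,uv,z):
    c,d=ray(p,uv);return c+d*(z-c[2])/d[2]
def proj(p,X):
    T=np.array(p['world_to_cam']);c=T[:3,:3]@np.array(X)+T[:3,3];q=np.array(p['mtx'])@[c[0],-c[1],-c[2]];return q[:2]/q[2]
E
python3 - <<'E'
from h import *
ps=[]
for n in('scene','top'):
    p=capture(n);ps.append(p['color']);print(n,[k for k in p if k!='color'],p.get('dist'))
    for l in('striker','housing'):
        for r in regions_of(p,l):
            m=r['region'];ys,xs=np.nonzero(m);print(l,r['conf'],r['centre'],xs.min(),xs.max(),ys.min(),ys.max(),p['color'][m].mean(0).round(),onz(p,r['centre'],.05).round(3))
    save(p,n+'1')
E
```

```text
scene ['mtx', 'world_to_cam', 'shot'] None
striker 0.73 [142.4, 232.2] 133 149 213 245 [142. 139. 139.] [ 0.502 -0.264  0.05 ]
striker 0.65 [145.7, 206.0] 135 151 196 226 [169. 143.  19.] [ 0.393 -0.245  0.05 ]
housing 0.91 [285.2, 162.1] 266 304 143 186 [209. 103.  19.] [0.309 0.23  0.05 ]
housing 0.83 [350.3, 150.2] 323 373 130 173 [203. 102.  26.] [0.313 0.475 0.05 ]
top ['mtx', 'world_to_cam', 'shot'] None
striker 0.63 [368.7, 210.7] 358 374 203 216 [127. 116.  51.] [ 0.41 -0.26  0.05]
striker 0.5 [366.3, 185.8] 361 377 180 193 [112. 110. 111.] [ 0.49  -0.257  0.05 ]
housing 0.91 [198.3, 175.3] 182 218 153 202 [150. 146. 147.] [0.529 0.277 0.05 ]
housing 0.81 [133.0, 253.1] 111 155 224 280 [152.  93.  48.] [0.286 0.476 0.05 ]
housing 0.63 [214.1, 250.7] 192 231 225 278 [157. 100.  53.] [0.291 0.227 0.05 ]
```

View pics/scene1.png

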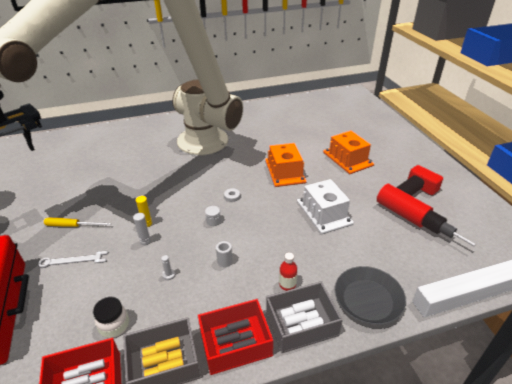

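View pics/top1.png

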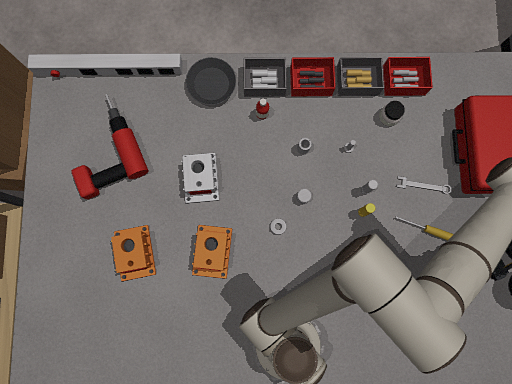

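The scene view shows the steel striker at about (142,230), with the yellow look-alike just behind it at (145,208). The aluminium housing is at (327,205). In the top view the striker is at (370,186), the housing at (199,177), and the bore mouth at about (197,166).

Run:
```python
from h import *
s=sense();print(s['tcp_pos'],np.round(s['ee_rot'],3),s['gripper_width'],s['time_s'])
p=capture('top');q=capture('scene')
a=cv2.resize(p['color'][150:205,170:230],None,fx=6.5,fy=6.5,interpolation=cv2.INTER_CUBIC)
b=cv2.resize(p['color'][165:220,345:405],None,fx=6.5,fy=6.5,interpolation=cv2.INTER_CUBIC)
c=cv2.resize(q['color'][190:250,110:170],None,fx=3.25,fy=3.25,interpolation=cv2.INTER_CUBIC)
d=cv2.resize(q['color'][175:235,295:355],None,fx=3.25,fy=3.25,interpolation=cv2.INTER_CUBIC)
save({'color':np.vstack([np.hstack([a,b]),np.hstack([c,d,c*0,d*0])])},'crop')
for uv in([197,166],[196.5,166.5]):print(onz(p,uv,.08))
for uv in([373,185],):print(onz(p,uv,.1))
print(onz(q,[140,217],.1),onz(q,[325,190],.08))
```

```text
[ 0.27278277 -0.56209757  0.22219138] [[-0.9   -0.437 -0.   ]
 [-0.437  0.9    0.001]
 [ 0.     0.001 -1.   ]] 1.0025531461289894 0.3
[0.55251526 0.27825469 0.08      ]
[0.55092963 0.27979862 0.08      ]
[ 0.48257896 -0.26409394  0.1       ]
[ 0.49529998 -0.26065521  0.1       ] [0.52218792 0.27556399 0.08      ]
```

View pics/crop.png

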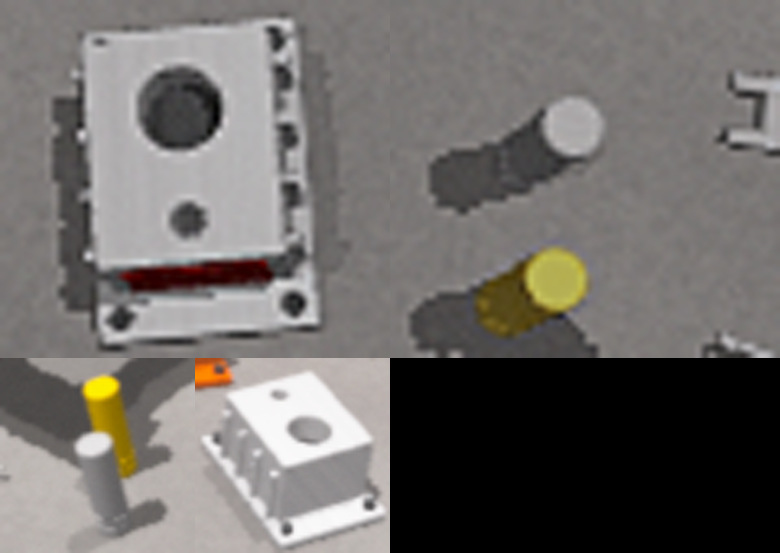

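```bash
python3 -m pendant '[{"x":0.13,"y":0.16,"rz":-0.04,"claw":1},{"x":0.26,"y":0.33,"rz":-0.08,"claw":1},{"x":0.4,"y":0.5,"rz":-0.12,"claw":1},{"x":0.54,"y":0.66,"rz":-0.144,"claw":1},{"x":0.68,"y":0.83,"rz":-0.144,"claw":1},{"x":0.8,"y":0.98,"rz":-0.144,"claw":1},{"x":0.8,"y":1.0,"rz":-0.144,"claw":1},{"x":0.8,"y":1.0,"rz":-0.144,"claw":1}]'
python3 - <<'E'
from h import *
p=capture('top');q=capture('scene')
print(onz(p,[372.7,184.1],.1),onz(p,[197.1,166.3],.08),onz(q,[139.2,215.2],.1),onz(q,[330.1,196.9],.08))
w=capture('wrist');save(w,'w1');s=sense();print(s['tcp_pos'],np.round(s['ee_rot'],3))
T=np.array(w['world_to_cam']);print(-T[:3,:3].T@T[:3,3],T[:3,:3])
for r in regions_of(w,'striker'):print(r['conf'],r['centre'],w['color'][r['region']].mean(0))
print(proj(w,[.486,-.263,.1]))
E
```

```text
[ 0.48540058 -0.26333036  0.1       ] [0.55155135 0.27793401 0.08      ] [ 0.4872785  -0.26214027  0.1       ] [0.55609545 0.27601819 0.08      ]
[ 0.27285611 -0.56224184  0.22253127] [[-0.9   -0.437 -0.   ]
 [-0.437  0.9    0.   ]
 [-0.     0.    -1.   ]]
[ 0.21297493 -0.59030061  0.38478468] [[-4.37013075e-01  8.99455138e-01  1.65669644e-04]
 [-8.72303502e-01 -4.23776137e-01 -2.43927011e-01]
 [-2.19331196e-01 -1.06743807e-01  9.69793579e-01]]
[414.33732934 474.54958981]$[0]: bad value
```

View pics/w1.png

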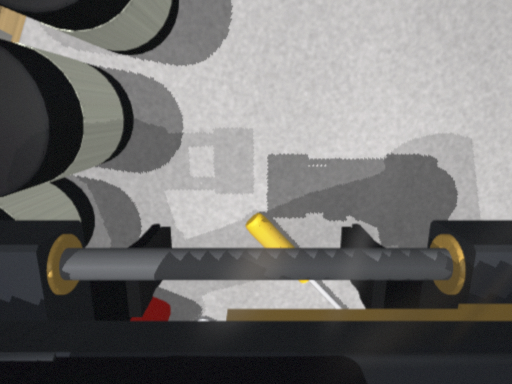

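The move was refused, probably because every key has to be given, so the wrist view still shows only the screwdriver (258,222) between the fingers. I'll resend it with all the keys.

```bash
python3 -m pendant '[{"x":0.13,"y":0.16,"z":0,"rx":0,"ry":0,"rz":-0.04,"claw":1},{"x":0.26,"y":0.33,"z":0,"rx":0,"ry":0,"rz":-0.08,"claw":1},{"x":0.4,"y":0.5,"z":0,"rx":0,"ry":0,"rz":-0.12,"claw":1},{"x":0.54,"y":0.66,"z":0,"rx":0,"ry":0,"rz":-0.144,"claw":1},{"x":0.68,"y":0.83,"z":0,"rx":0,"ry":0,"rz":-0.144,"claw":1},{"x":0.8,"y":0.98,"z":0,"rx":0,"ry":0,"rz":-0.144,"claw":1},{"x":0.8,"y":1,"z":0,"rx":0,"ry":0,"rz":-0.144,"claw":1},{"x":0.8,"y":1,"z":0,"rx":0,"ry":0,"rz":-0.144,"claw":1}]'
python3 - <<'E'
from h import *
w=capture('wrist');save(w,'w2');s=sense();print(s['tcp_pos'],np.round(s['ee_rot'],3))
for r in regions_of(w,'striker'):print(r['conf'],r['centre'],w['color'][r['region']].mean(0))
print(proj(w,[.486,-.263,.1]),proj(w,[.486,-.263,.0]))
E
```

```text
time_s: 1.6
tcp_pos: [0.4727, -0.3121, 0.2226]
ee_rot: [[-1.0, -0.0, -0.0], [-0.0, 1.0, -0.0], [0.0, -0.0, -1.0]]
wrist_force: [0.4, -0.4, -1.2]
gripper_width: 1.002
gripper_force: 0.0
[ 0.47240352 -0.31265807  0.22265213] [[-1.     0.001 -0.   ]
 [ 0.001  1.    -0.   ]
 [ 0.    -0.    -1.   ]]
0.66 [320.4, 122.8] [163.06189411 140.61148397  33.21625652]
0.57 [303.8, 195.0] [139.00580271 139.19793681 141.69890393]
[310.44150224 205.02607892] [296.93751591 181.90603836]
```

View pics/w2.png

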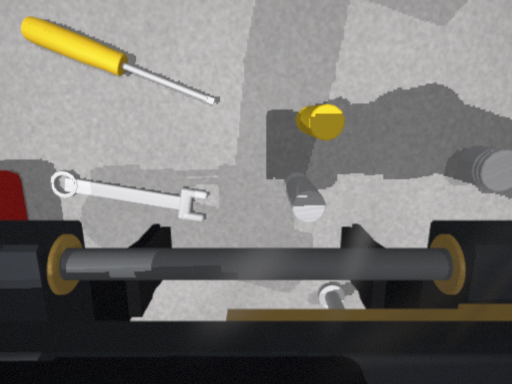

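The steel striker's top is at (308,206), within about 2 px of the prediction. The yellow one is at (322,121), clear of the finger path. I'll go down over the striker and close.

```bash
python3 -m pendant '[{"x":0.054,"y":0.194,"z":0,"rx":0,"ry":0,"rz":0,"claw":1},{"x":0.054,"y":0.194,"z":-0.04,"rx":0,"ry":0,"rz":0,"claw":1},{"x":0.054,"y":0.194,"z":-0.2,"rx":0,"ry":0,"rz":0,"claw":1},{"x":0.054,"y":0.194,"z":-0.36,"rx":0,"ry":0,"rz":0,"claw":1},{"x":0.054,"y":0.194,"z":-0.5,"rx":0,"ry":0,"rz":0,"claw":1},{"x":0.054,"y":0.194,"z":-0.6,"rx":0,"ry":0,"rz":0,"claw":1},{"x":0.054,"y":0.194,"z":-0.64,"rx":0,"ry":0,"rz":0,"claw":1},{"x":0.054,"y":0.194,"z":-0.64,"rx":0,"ry":0,"rz":0,"claw":0.6}]'
python3 -m pendant '[{"x":0,"y":0,"z":0,"rx":0,"ry":0,"rz":0,"claw":0.5},{"x":0,"y":0,"z":0,"rx":0,"ry":0,"rz":0,"claw":0.4},{"x":0,"y":0,"z":0,"rx":0,"ry":0,"rz":0,"claw":0},{"x":0,"y":0,"z":0,"rx":0,"ry":0,"rz":0,"claw":0},{"x":0,"y":0,"z":0,"rx":0,"ry":0,"rz":0,"claw":0},{"x":0,"y":0,"z":0,"rx":0,"ry":0,"rz":0,"claw":0},{"x":0,"y":0,"z":0,"rx":0,"ry":0,"rz":0,"claw":0},{"x":0,"y":0,"z":0,"rx":0,"ry":0,"rz":0,"claw":0}]'
```

```text
time_s: 2.7
tcp_pos: [0.4859, -0.2646, 0.0622]
ee_rot: [[-1.0, 0.002, -0.001], [0.002, 1.0, -0.0], [0.001, -0.0, -1.0]]
wrist_force: [0.1, 0.4, 0.2]
gripper_width: 0.951
gripper_force: 0.0
time_s: 3.7
tcp_pos: [0.4864, -0.2637, 0.0626]
ee_rot: [[-1.0, 0.001, 0.0], [0.001, 1.0, 0.0], [-0.0, 0.0, -1.0]]
wrist_force: [-0.0, 0.9, 0.2]
gripper_width: 0.34
gripper_force: 29.9
```

```bash
python3 -m pendant '[{"x":0,"y":0,"z":0.06,"rx":0,"ry":0,"rz":0,"claw":0},{"x":0,"y":0,"z":0.2,"rx":0,"ry":0,"rz":0,"claw":0},{"x":0,"y":0,"z":0.36,"rx":0,"ry":0,"rz":0,"claw":0},{"x":0,"y":0.06,"z":0.5,"rx":0,"ry":0,"rz":0,"claw":0},{"x":0,"y":0.2,"z":0.54,"rx":0,"ry":0,"rz":0,"claw":0},{"x":0,"y":0.4,"z":0.54,"rx":0,"ry":0,"rz":0,"claw":0},{"x":0,"y":0.6,"z":0.54,"rx":0,"ry":0,"rz":0,"claw":0},{"x":0,"y":0.8,"z":0.54,"rx":0,"ry":0,"rz":0,"claw":0}]'
python3 -m pendant '[{"x":0.03,"y":0.15,"z":0,"rx":0,"ry":0,"rz":0,"claw":0},{"x":0.07,"y":0.3,"z":0,"rx":0,"ry":0,"rz":0,"claw":0},{"x":0.1,"y":0.45,"z":0,"rx":0,"ry":0,"rz":0,"claw":0},{"x":0.14,"y":0.6,"z":0,"rx":0,"ry":0,"rz":0,"claw":0},{"x":0.18,"y":0.75,"z":0,"rx":0,"ry":0,"rz":0,"claw":0},{"x":0.2,"y":0.88,"z":0,"rx":0,"ry":0,"rz":0,"claw":0},{"x":0.2,"y":0.96,"z":0,"rx":0,"ry":0,"rz":0,"claw":0},{"x":0.2,"y":0.96,"z":0,"rx":0,"ry":0,"rz":0,"claw":0}]'
python3 - <<'E'
from h import *
w=capture('wrist');s=sense();print(s['tcp_pos'],s['wrist_force'])
for r in regions_of(w,'housing'):print(r['conf'],r['centre'],w['color'][r['region']].mean(0))
print('bore',proj(w,[.5535,.277,.08]),'foot', proj(w,list(s['tcp_pos'][:2])+[s['tcp_pos'][2]-.0625]))
save(w,'w3')
E
```

```text
time_s: 4.7
tcp_pos: [0.4858, -0.0623, 0.1983]
ee_rot: [[-1.0, 0.001, 0.001], [0.001, 1.0, 0.0], [-0.001, 0.0, -1.0]]
wrist_force: [1.3, 0.6, -2.6]
gripper_width: 0.336
gripper_force: 29.9
time_s: 5.7
tcp_pos: [0.5359, 0.177, 0.1976]
ee_rot: [[-1.0, -0.001, -0.001], [-0.001, 1.0, -0.0], [0.001, -0.0, -1.0]]
wrist_force: [0.5, -0.3, -2.7]
gripper_width: 0.336
gripper_force: 29.9
[0.53579761 0.17616803 0.19759596] [-0.01072858  0.32795466 -2.30302465]
0.57 [357.5, 159.9] [195.58422827 194.6466034  197.65172328]
bore [369.75209682 211.49573659] foot [253.11071625 209.72896017]
```

View pics/w3.png

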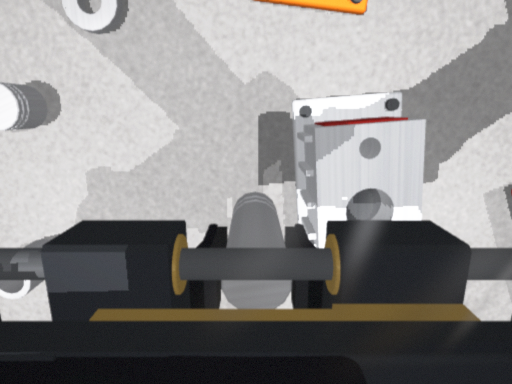

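The wrist view shows the bore around (370,209), matching the prediction (370,211). The striker hangs straight, with its foot's upper edge at about (254,195). I'll move over the bore, lower to just above the mouth and check from the scene camera.

```bash
python3 -m pendant '[{"x":0.02,"y":0.12,"z":0,"rx":0,"ry":0,"rz":0,"claw":0},{"x":0.05,"y":0.26,"z":0,"rx":0,"ry":0,"rz":0,"claw":0},{"x":0.07,"y":0.37,"z":0,"rx":0,"ry":0,"rz":0,"claw":0},{"x":0.07,"y":0.403,"z":0,"rx":0,"ry":0,"rz":0,"claw":0},{"x":0.07,"y":0.403,"z":-0.06,"rx":0,"ry":0,"rz":0,"claw":0},{"x":0.07,"y":0.403,"z":-0.14,"rx":0,"ry":0,"rz":0,"claw":0},{"x":0.07,"y":0.403,"z":-0.18,"rx":0,"ry":0,"rz":0,"claw":0},{"x":0.07,"y":0.403,"z":-0.18,"rx":0,"ry":0,"rz":0,"claw":0}]'
python3 - <<'E'
from h import *
s=sense();x=s['tcp_pos'];print(x)
w=capture('wrist');q=capture('scene')
print('scene bore',proj(q,[.5535,.277,.08]),'foot',proj(q,[x[0],x[1],x[2]-.0625]))
print('wrist bore',proj(w,[.5535,.277,.08]))
a=cv2.resize(q['color'][150:240,290:370],(480,540),interpolation=cv2.INTER_CUBIC)
b=cv2.resize(w['color'][130:330,190:310],(324,540),interpolation=cv2.INTER_CUBIC)
save({'color':np.hstack([a,b])[:,:800]},'c4')
E
```

```text
time_s: 6.8
tcp_pos: [0.5534, 0.2757, 0.1515]
ee_rot: [[-1.0, 0.001, -0.002], [0.002, 1.0, -0.002], [0.002, -0.002, -1.0]]
wrist_force: [-0.3, 0.3, -1.5]
gripper_width: 0.338
gripper_force: 29.9
[0.55335652 0.2757075  0.15146217]
scene bore [330.01808411 196.29244494] foot [329.92306948 193.99383378]
wrist bore [256.35560132 206.75192124]
```

View pics/c4.png

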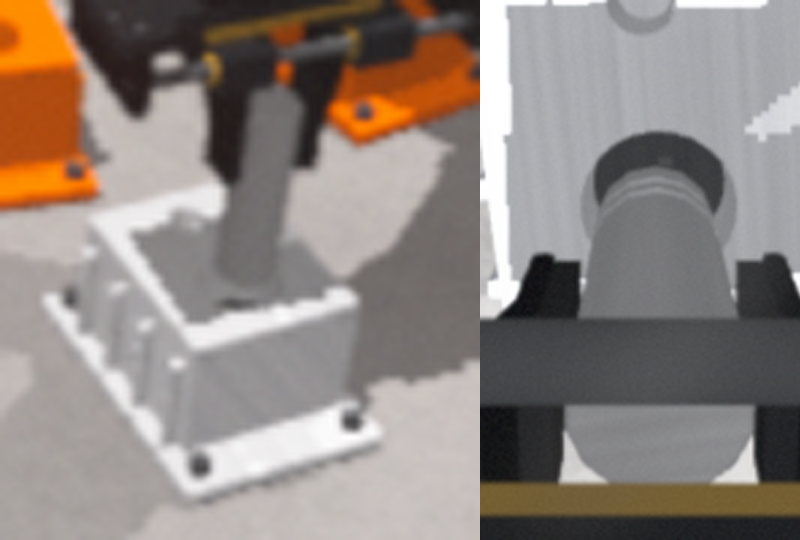

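The wrist crop shows the foot centred on the bore, with the bore centre at about (256,206) against a predicted (256,207). I'll lower it gently.

```bash
python3 -m pendant '[{"x":0,"y":0.003,"z":-0.03,"rx":0,"ry":0,"rz":0,"claw":0},{"x":0,"y":0.003,"z":-0.06,"rx":0,"ry":0,"rz":0,"claw":0},{"x":0,"y":0.003,"z":-0.09,"rx":0,"ry":0,"rz":0,"claw":0},{"x":0,"y":0.003,"z":-0.11,"rx":0,"ry":0,"rz":0,"claw":0},{"x":0,"y":0.003,"z":-0.12,"rx":0,"ry":0,"rz":0,"claw":0},{"x":0,"y":0.003,"z":-0.13,"rx":0,"ry":0,"rz":0,"claw":0},{"x":0,"y":0.003,"z":-0.14,"rx":0,"ry":0,"rz":0,"claw":0},{"x":0,"y":0.003,"z":-0.15,"rx":0,"ry":0,"rz":0,"claw":0}]'
python3 -m pendant '[{"x":0,"y":0,"z":-0.008,"rx":0,"ry":0,"rz":0,"claw":0},{"x":0,"y":0,"z":-0.016,"rx":0,"ry":0,"rz":0,"claw":0},{"x":0,"y":0,"z":-0.024,"rx":0,"ry":0,"rz":0,"claw":0},{"x":0,"y":0,"z":-0.032,"rx":0,"ry":0,"rz":0,"claw":0},{"x":0,"y":0,"z":-0.04,"rx":0,"ry":0,"rz":0,"claw":0},{"x":0,"y":0,"z":-0.048,"rx":0,"ry":0,"rz":0,"claw":0},{"x":0,"y":0,"z":-0.056,"rx":0,"ry":0,"rz":0,"claw":0},{"x":0,"y":0,"z":-0.064,"rx":0,"ry":0,"rz":0,"claw":0}]'
```

```text
time_s: 7.9
tcp_pos: [0.554, 0.2778, 0.1151]
ee_rot: [[-1.0, 0.001, 0.0], [0.001, 1.0, 0.0], [-0.0, 0.0, -1.0]]
wrist_force: [0.7, -0.6, -0.7]
gripper_width: 0.337
gripper_force: 29.9
time_s: 8.9
tcp_pos: [0.5544, 0.2778, 0.1009]
ee_rot: [[-1.0, -0.0, 0.002], [-0.0, 1.0, 0.0], [-0.002, 0.0, -1.0]]
wrist_force: [-3.3, -0.7, 5.5]
gripper_width: 0.339
gripper_force: 29.9
```

```bash
python3 -m pendant '[{"x":0,"y":0,"z":-0.006,"rx":0,"ry":0,"rz":0,"claw":0},{"x":0,"y":0,"z":-0.012,"rx":0,"ry":0,"rz":0,"claw":0},{"x":0,"y":0,"z":-0.018,"rx":0,"ry":0,"rz":0,"claw":0},{"x":0,"y":0,"z":-0.024,"rx":0,"ry":0,"rz":0,"claw":0},{"x":0,"y":0,"z":-0.028,"rx":0,"ry":0,"rz":0,"claw":0},{"x":0,"y":0,"z":-0.032,"rx":0,"ry":0,"rz":0,"claw":0},{"x":0,"y":0,"z":-0.036,"rx":0,"ry":0,"rz":0,"claw":0},{"x":0,"y":0,"z":-0.036,"rx":0,"ry":0,"rz":0,"claw":0}]'
```

```text
time_s: 9.9
tcp_pos: [0.5545, 0.2778, 0.0925]
ee_rot: [[-1.0, -0.0, 0.002], [-0.0, 1.0, 0.0], [-0.002, 0.0, -1.0]]
wrist_force: [-3.2, -1.5, 7.5]
gripper_width: 0.339
gripper_force: 29.9
```

```bash
python3 -m pendant '[{"x":0,"y":0,"z":-0.002,"rx":0,"ry":0,"rz":0,"claw":0},{"x":0,"y":0,"z":-0.004,"rx":0,"ry":0,"rz":0,"claw":0},{"x":0,"y":0,"z":-0.006,"rx":0,"ry":0,"rz":0,"claw":0},{"x":0,"y":0,"z":-0.008,"rx":0,"ry":0,"rz":0,"claw":0},{"x":0,"y":0,"z":-0.008,"rx":0,"ry":0,"rz":0,"claw":0},{"x":0,"y":0,"z":-0.008,"rx":0,"ry":0,"rz":0,"claw":0},{"x":0,"y":0,"z":-0.008,"rx":0,"ry":0,"rz":0,"claw":0},{"x":0,"y":0,"z":-0.008,"rx":0,"ry":0,"rz":0,"claw":0}]'
```

```text
time_s: 10.9
tcp_pos: [0.5549, 0.2779, 0.0923]
ee_rot: [[-1.0, -0.001, 0.004], [-0.001, 1.0, 0.001], [-0.004, 0.001, -1.0]]
wrist_force: [-5.1, -2.4, 15.2]
gripper_width: 0.334
gripper_force: 30.0
```

The force climbed to 15 N with no further motion, at exactly the height where the foot should be 50 mm deep, so the seat is home. I'll ease off, release and retreat straight up.

```bash
python3 -m pendant '[{"x":0,"y":0,"z":0.003,"rx":0,"ry":0,"rz":0,"claw":0},{"x":0,"y":0,"z":0.006,"rx":0,"ry":0,"rz":0,"claw":0},{"x":0,"y":0,"z":0.006,"rx":0,"ry":0,"rz":0,"claw":0.45},{"x":0,"y":0,"z":0.006,"rx":0,"ry":0,"rz":0,"claw":0.6},{"x":0,"y":0,"z":0.006,"rx":0,"ry":0,"rz":0,"claw":0.8},{"x":0,"y":0,"z":0.006,"rx":0,"ry":0,"rz":0,"claw":0.8},{"x":0,"y":0,"z":0.006,"rx":0,"ry":0,"rz":0,"claw":0.8},{"x":0,"y":0,"z":0.006,"rx":0,"ry":0,"rz":0,"claw":0.8}]'
python3 -m pendant '[{"x":0,"y":0,"z":0.04,"rx":0,"ry":0,"rz":0,"claw":0.8},{"x":0,"y":0,"z":0.12,"rx":0,"ry":0,"rz":0,"claw":0.8},{"x":0,"y":0,"z":0.24,"rx":0,"ry":0,"rz":0,"claw":0.8},{"x":0,"y":0,"z":0.38,"rx":0,"ry":0,"rz":0,"claw":0.8},{"x":0,"y":0,"z":0.48,"rx":0,"ry":0,"rz":0,"claw":0.8},{"x":-0.15,"y":-0.2,"z":0.5,"rx":0,"ry":0,"rz":0,"claw":0.8},{"x":-0.3,"y":-0.4,"z":0.5,"rx":0,"ry":0,"rz":0,"claw":0.8},{"x":-0.3,"y":-0.4,"z":0.5,"rx":0,"ry":0,"rz":0,"claw":0.8}]'
python3 - <<'E'
from h import *
s=sense();print(s['tcp_pos'],s['time_s'])
q=capture('scene');p=capture('top')
for z in(.08,.13):print(z,proj(q,[.5545,.278,z]),proj(p,[.5545,.278,z]))
a=cv2.resize(q['color'][150:240,290:370],(480,540),interpolation=cv2.INTER_CUBIC)
b=cv2.resize(p['color'][140:210,178:220],(324,540),interpolation=cv2.INTER_CUBIC)
a=a.copy()
u=proj(q,[.5545,.278,.13]);cv2.circle(a,(int((u[0]-290)*6),int((u[1]-150)*6)),3,(255,0,0),-1)
save({'color':np.hstack([a,b])[:,:800]},'c5')
E
```

```text
time_s: 11.9
tcp_pos: [0.5539, 0.2777, 0.0895]
ee_rot: [[-1.0, 0.001, -0.0], [0.001, 1.0, -0.0], [0.0, -0.0, -1.0]]
wrist_force: [0.4, -0.6, 0.8]
gripper_width: 0.788
gripper_force: 0.0
time_s: 12.9
tcp_pos: [0.4759, 0.1745, 0.2155]
ee_rot: [[-1.0, 0.002, -0.001], [0.002, 1.0, -0.0], [0.001, -0.0, -1.0]]
wrist_force: [0.6, -0.1, 0.0]
gripper_width: 0.794
gripper_force: 0.0
[0.4759278  0.17453856 0.21550217] 12.9
0.08 [330.47844782 196.43277535] [197.08755968 165.379652  ]
0.13 [332.37745593 182.9862221 ] [195.16241903 161.54731729]
```

View pics/c5.png

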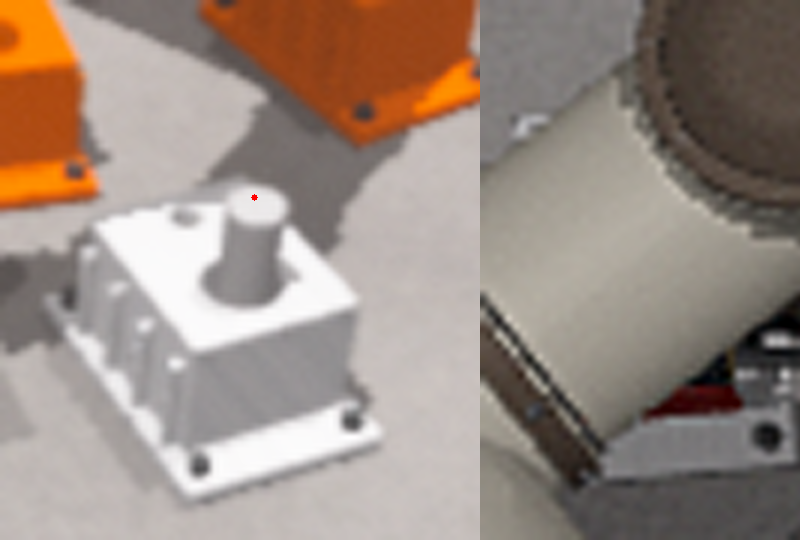

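The crop shows the striker upright in the bore, with its top at about (333,184) in the scene image against a predicted (332,183) for fully home. The gripper is clear.

```bash
python3 -c "
from station import *
print(finish_job())"
```

```text
the job is handed in; nothing more can be done
None
```

The striker stands upright and released in the wide bore of the aluminium housing, pressed down until the force rose to 15 N with no further travel (seat fully home), and the job is handed in at about 13 s.

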